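# Hang a loaded vial carrier on the drying stand by its side slot

### The arm

A 6-joint arm with a two-finger parallel gripper is mounted at the origin on the work surface; the furniture and walls round the work are solid. World frame = base frame: x ahead of the robot, y to its left, z up, the work surface at z = 0. Lengths are in mm, angles in rad, forces in N, time in s.
With the tool pointing down it reaches from about 275 to 1000 mm from the base axis. Payload 8.4 kg.
Tool frame: the origin (TCP) lies at the very end of the fingers, on their centre line; the grasp point (between the pads) lies 19 mm behind it; z points along the fingers, y is the direction in which the jaws open and shut (so a half turn about z gives the same grasp; the last joint's range is limited). The gripper opens to 85 mm and grips with 20 to 120 N. Pads are 22 mm wide; open, the fingers measure 114 mm over their backs; the gripper's body (76 mm by 85 mm) begins 54 mm behind the grasp point. The pads swing forward as they close: fully open they stand 13 mm farther back than shut.
Start: joints at [-1.303, 0.353, 1.633, -0, 1.155, -0.002], TCP at [166.585, -602.393, 206.781] pointing down, gripper open.
Joint ranges: [-2.63, 2.63], [-0.92, 2.1], [0.06, 2.66], [-1.3, 4.44], [0, 2.69], [-3.02, 3.02]. Speed limits (rad/s): [2.22, 2.22, 2.79, 3.14, 3.14, 3.14].

### API

Orientations are given as [roll, pitch, yaw] about the fixed x, y, z axes, in that order (R = Rz(yaw) Ry(pitch) Rx(roll)).
In Python, from cell import bot, hand, kinematics, readout, capture, get_calibration, sign_off, spotter gives the robot as it stands. Calls block until the motion is done:
- bot.move_ptp(position, orientation): joint-space move of the TCP to a pose.
- bot.line_to(position, ori=None, v=150): straight line of the TCP; ori=None keeps the orientation; v is the mean speed in mm/s.
- bot.move_j(angles): joint-space move.
- hand.let_go() and hand.clamp(): open the fingers fully, or close them until they stop; the grip force is fixed at half the most.
- bot.hold(seconds).
- kinematics.ik(position, orientation): joint angles nearest the present ones, or None.
- readout.get_obs(): the state.
- capture(name): name is "side" or "top" or "wrist"; returns the picture (480x640x3 uint8, red, green, blue); there is no depth.
- get_calibration(name): a dict with "fovy" (degrees; the focal length in pixels is half the picture's height over the tangent of half this angle, whatever the lens; pixels are square), "cx", "cy" (the principal point, pixels), "R" (3x3) and "t" (3): a world point X has camera coordinates R X + t. Camera axes: x right, y down, z forward; pixel columns grow to the right and rows downward; lengths in mm; the calibration is good to about 2 mm. The wrist camera is an equidistant fisheye: a pixel r from the principal point sees the ray r / f radians off the axis. A picture is of the moment at which its call begins: read the wrist's pose just before it. get_calibration takes no time and is no camera call; for the wrist camera it gives the pose at the moment of the call.
A pose or a line that the arm cannot do raises bot.MotionError and nothing moves.
- sign_off(): hands the job in, once; it reports no verdict.
Trained networks look in the newest picture that a camera, given by its name, has taken for a name from the list of things; names that differ only in an ending like _2 or _b are one class to them, and where a whole thing is asked for, a point or a joint stands for the part that bears it (a point fixed in the world has none). Each returns a list of dicts, best first, with "p" (0 to 1); they miss things now and then, are a little off and sometimes report something else, mostly with a low value. They report only what shows in the picture. A call takes as long as a camera call. They do not tell look-alikes from the thing itself.
- spotter.recognise(label, camera): "rect" ([left, top, width, height] in pixels, round what is visible of it).
- spotter.regions_of(label, camera): "region" (480x640 bool, what is visible of it) and "rect" ([left, top, width, height] in pixels, round what is visible of it).
The state is a dict: "time_s": time; "q": joint angles; "joint_velocities": joint speeds; "joint_torque": joint torques, N m; "tcp_pos": TCP position; "eef_rot": TCP orientation; "force": force on the tool from outside, world axes, zero at the start; "torque": the same for the moment, N m; "opening": finger opening in mm.
Only numpy, scipy, OpenCV 4.12 (cv2) and the standard library are available. Lean on these libraries where they do the work, as an engineer would, in place of code of your own. Each camera call takes 0.05 s, during which the arm holds its last target.

### The job

First stand the amber vial in the cup of the blue carrier while the carrier is standing on the table. Then hang the carrier, with the vial in it, on the pin of the stand: slide its side slot over the pin behind the pin's head and let it down so that the pin sits in the slot's pocket and the carrier hangs clear of the table, plumb and still. Keep the vial upright all the way and leave the other vials, the tape rolls and the eraser where they are.

Things in the scene. Friction and masses are not known exactly. Their poses are not given: they have to be found in the camera images.
- vial_amber_center (a point): Centre, 39 mm above the foot, of the amber vial: brown, black cap, 36 mm diameter, 78 mm tall, about 60 g, upright, loose. Two clear vials (black cap 28x62 mm, blue cap 25x50 mm) stand 8 cm or more from it; the three swap places from run to run.
- vial_amber: The same amber vial, with its origin at the centre of its foot, z up.
- carrier: Loose blue vial carrier, about 200 g, standing on the table. Origin: underside, below the middle of its upright back plate; z up, x normal to the plate, y along its width. Plate 6 mm thick (x +-3), 60 wide (y +-30), 110 tall, with a slot cut through. The cup is on the -x side, joined to the plate's foot by a strap 34 mm wide, 6 mm high.
- grip_tab (a point): Centre of the black rubber grip tab on top of the carrier's plate, 125 mm above the carrier's origin: 12 mm thick (x), 36 mm wide (y), from 108 to 142 mm up. Hold the carrier here, from above, fingers closing along the carrier's x.
- slot_mouth (a point): Open end of the slot, at the plate's +y edge: carrier x 0, y 30, z 68 mm. From here a level channel 13 mm high (z 61.5 to 74.5) runs in to y = -6; over the outer 8 mm it flares to 18 mm. To take in the pin the carrier moves towards its own +y until the slot's end meets the pin.
- slot_pocket (a point): Where the pin's axis lies once hung: carrier x 0, y 0, z 83 mm (42 mm below grip_tab). The pocket rises from the channel's inner end, 12 mm wide (y -6 to +6), up to z = 87 mm: with the pin at the slot's end, let the carrier down some 15 mm until the pin bears on the pocket's top.
- carrier_cup (a point): Centre of the cup's inner floor, 70 mm in front (-x) of the plate, 4 mm above the carrier's origin. Round cup, 41.5 mm inside, 46.5 mm outside, its top 7 mm flared to about 50 mm inside; rim 40 mm above the carrier's origin.
- stand: Fixed stand: steel foot 110x120x12 mm, grey sleeve 80 mm tall, in it an upright aluminium bar 24 mm wide (y +-12), flat front face at x = 0. Origin: at table height below the middle of that face; z up, -x to the robot. The bar is clamped at a height that differs each time, its top 125 to 175 mm above the table. This height is NOT reported: see it, or touch the top.
- below_pin (a point): Point of the stand at table height under the middle of the pin's neck, 5.5 mm before the bar's face. Pin: 8 mm diameter, along the stand's -x at y = 0, its axis 10 mm below the bar's top. Neck 11 mm long (stand x 0 to -11), then a head of 20 mm diameter (x -11 to -17) as high as the bar's top. The bar yields only above 80 N: feeling for its top with shut fingers at 5 N is fine.
- vial_c: bystander: clear vial with black cap, 28 mm diameter, 62 mm tall; origin: centre of its underside. Leave it where it is.
- vial_d: bystander: clear vial with blue cap, 25 mm diameter, 50 mm tall; origin: centre of its underside. Leave it where it is.
- masking_tape: bystander: roll of beige masking tape lying flat, 100 mm across, 25 mm high; origin: centre of its underside. Leave it where it is.
- eraser: bystander: white eraser in a blue sleeve, 21 x 42 x 13 mm; origin: centre of its underside. Leave it where it is.
Mind the look-alikes: they are no part of the job. There is more than one size of the carrier; the one meant has the size given above. Leave any purple look-alike of the vial_amber alone.

How it is judged (in metres and radians):
On the way:
1. the amber vial stands in the carrier's cup, let go, while the carrier still stands on the table (horizontal distance between vial_amber_center and carrier_cup below 0.012 m and z of vial_amber_center in the frame of carrier between 0.036 and 0.049 m and angle between vial_amber_center's own z axis and vertical below 0.25 rad and height (world z) of carrier below 0.006 m and contact force between the fingers and vial_amber below 0.1 N), for 0.2 s.
At the end, for the whole second after the job is handed in: Carrier hangs at rest, let go, on the stand: pocket point within 6 mm sideways of the pin, -13 to +2 mm from the bar's face, 105 to 175 mm up; tilt < 0.13 rad, plate within 0.2 rad of parallel to the bar; vial in the cup (axis within 12 mm, foot within 7 mm of the floor, tilt < 0.25 rad) (horizontal distance between vial_amber_center and carrier_cup below 0.012 m and z of vial_amber_center in the frame of carrier between 0.036 and 0.049 m and angle between vial_amber_center's own z axis and vertical below 0.25 rad and y of slot_pocket in the frame of stand between -0.006 and 0.006 m and x of slot_pocket in the frame of stand between -0.013 and 0.002 m and height (world z) of slot_pocket between 0.105 and 0.175 m and angle between carrier's own z axis and vertical below 0.13 rad and angle between the x axis of carrier and the x axis of stand, either way round below 0.2 rad and contact force between carrier and stand above 0.8 N and linear speed of carrier below 0.02 m/s and angular speed of carrier below 0.2 rad/s and contact force between the fingers and carrier below 0.1 N and contact force between the fingers and vial_amber below 0.1 N); the robot touches nothing.
It fails at once if the amber vial is tipped more than 0.6 rad (angle between vial_amber_center's own z axis and vertical above 0.6 rad).
It fails at once if another vial, the tape roll or the eraser is moved more than 30 mm (distance of any of vial_c, vial_d, masking_tape, eraser from where it was at the start of the episode above 0.03 m).
It also fails if it takes over 64 s, if anything falls off the work surface, if the arm or the gripper's body presses on something with over 40 N, if the wrist force passes 120 N, or if a joint passes its speed limit or range.

## Working session

There is one attempt and no reset: what is moved stays moved. The work goes in short steps, each a Python script; the robot and the scene stay as the last script left them, time stands still between calls to the robot, and variables do not carry over. Pictures are saved under pics/ and viewed, and the job is handed in when it is done.

```bash
ls; mkdir -p pics
cat > h.py <<'E'
import numpy as np, cv2
from cell import bot, hand, kinematics, readout, capture, get_calibration, sign_off, spotter
def save(n,im): cv2.imwrite(f'pics/{n}.png',cv2.cvtColor(im,cv2.COLOR_RGB2BGR))
def ray(cal,u,v,wrist=False):
    f=240/np.tan(np.radians(cal['fovy'])/2)
    R=np.array(cal['R']);t=np.array(cal['t'])
    x=(u-cal['cx']);y=(v-cal['cy'])
    if wrist:
        r=np.hypot(x,y);th=r/f
        d=np.array([np.sin(th)*x/max(r,1e-9),np.sin(th)*y/max(r,1e-9),np.cos(th)])
    else: d=np.array([x/f,y/f,1.])
    return -R.T@t, R.T@d
def atz(cal,u,v,z,wrist=False):
    c,d=ray(cal,u,v,wrist); return c+d*(z-c[2])/d[2]
def proj(cal,X,wrist=False):
    f=240/np.tan(np.radians(cal['fovy'])/2)
    p=np.array(cal['R'])@np.array(X,float)+np.array(cal['t'])
    if wrist:
        r=np.hypot(p[0],p[1]);th=np.arctan2(r,p[2]);k=f*th/max(r,1e-9)
        return np.array([cal['cx']+p[0]*k,cal['cy']+p[1]*k])
    return np.array([cal['cx']+f*p[0]/p[2],cal['cy']+f*p[1]/p[2]])
E
python3 - <<'E'
from h import *
for n in ['side','top','wrist']:
    im=capture(n); save(n+'0',im)
    c=get_calibration(n); print(n,c['fovy'],c['cx'],c['cy'],(-np.array(c['R']).T@np.array(c['t'])).round(),np.array(c['R'])[2].round(2))
    if n!='wrist':
        for l in ['vial_amber','carrier','grip_tab','stand','carrier_cup','vial_c','vial_d','masking_tape','eraser']:
            print(l,[(round(r['p'],2),[int(x) for x in r['rect']]) for r in spotter.recognise(l,n)[:4]])
o=readout.get_obs();print(o['time_s'],o['tcp_pos'],o['eef_rot'],o['force'],o['opening'])
E
```

```text
pics
side 44.41359750502613 321.7313533702222 241.47200575381925 [  624. -1360.   720.] [-0.03  0.91 -0.41]
vial_amber [(0.89, [245, 304, 17, 34]), (0.63, [205, 306, 18, 32])]
carrier [(0.9, [255, 241, 37, 54]), (0.71, [325, 253, 26, 45])]
grip_tab [(0.56, [256, 241, 39, 61])]
stand [(0.66, [320, 200, 42, 59])]
carrier_cup [(0.85, [254, 239, 43, 62]), (0.55, [327, 255, 22, 43])]
vial_c [(0.81, [234, 339, 15, 29]), (0.68, [306, 325, 15, 25])]
vial_d [(0.81, [234, 339, 15, 29]), (0.68, [306, 325, 15, 25])]
masking_tape [(0.82, [383, 276, 37, 26])]
eraser []
top 48.94453283522852 307.71481144239004 242.51328897797174 [ 329.   -9. 1271.] [ 0.22  0.   -0.98]
vial_amber [(0.65, [417, 343, 17, 10]), (0.61, [401, 306, 19, 17])]
carrier [(0.8, [314, 224, 28, 28]), (0.75, [319, 268, 33, 56])]
grip_tab [(0.92, [317, 224, 23, 26]), (0.61, [323, 270, 27, 53]), (0.53, [306, 158, 38, 40])]
stand [(0.86, [200, 213, 49, 46])]
carrier_cup [(0.71, [320, 273, 32, 51]), (0.66, [311, 225, 31, 26])]
vial_c [(0.68, [453, 307, 20, 17]), (0.43, [322, 276, 34, 47])]
vial_d [(0.68, [453, 307, 20, 17]), (0.43, [322, 276, 34, 47])]
masking_tape [(0.69, [306, 159, 41, 39])]
eraser [(0.7, [139, 322, 15, 12]), (0.23, [321, 273, 30, 50])]
wrist 65.70646984690485 317.59552626893134 239.2471644856109 [ 247. -580.  374.] [-0.31 -0.09 -0.95]
1.05 [ 166.57830755 -602.37971605  206.77217545] [-3.14155994e+00  8.13195145e-06  2.69800130e-01] [0.60468943 0.55131359 0.95694561] 85.30046025086618
```

Run:
```python
import cv2
s=cv2.imread('pics/side0.png');t=cv2.imread('pics/top0.png')
cv2.imwrite('pics/sidec.png',cv2.resize(s[180:400,180:450],None,fx=2.7,fy=2.7,interpolation=cv2.INTER_CUBIC))
cv2.imwrite('pics/topc.png',cv2.resize(t[140:400,120:500],None,fx=2.1,fy=2.1,interpolation=cv2.INTER_CUBIC))
```

```text
(no output)
```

View pics/sidec.png

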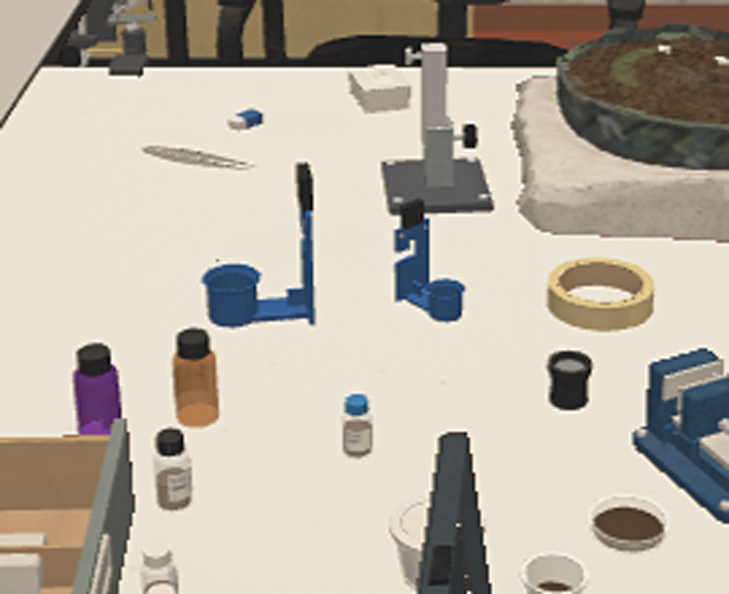

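View pics/topc.png

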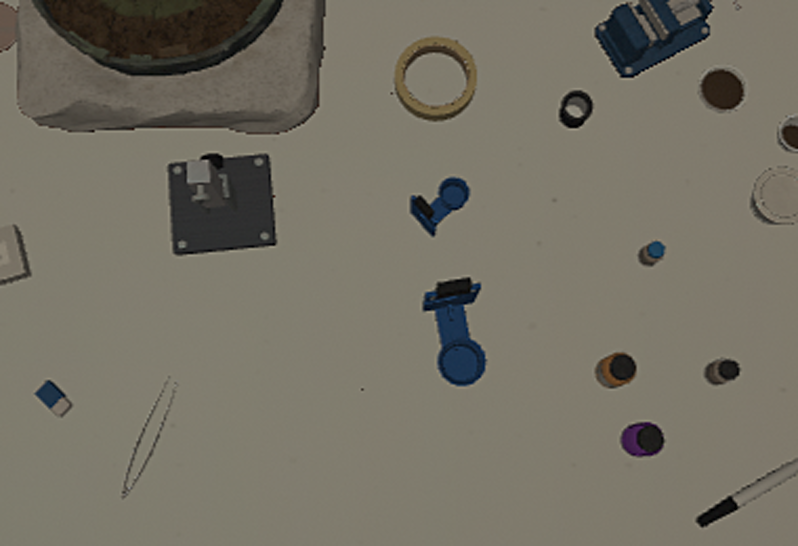

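View pics/wrist0.png

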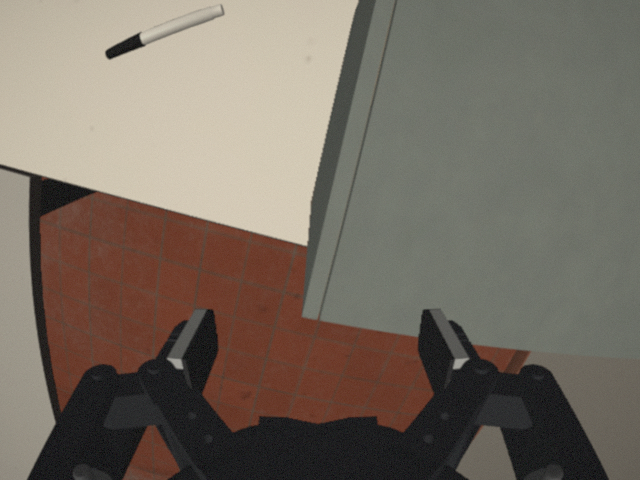

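View pics/top0.png

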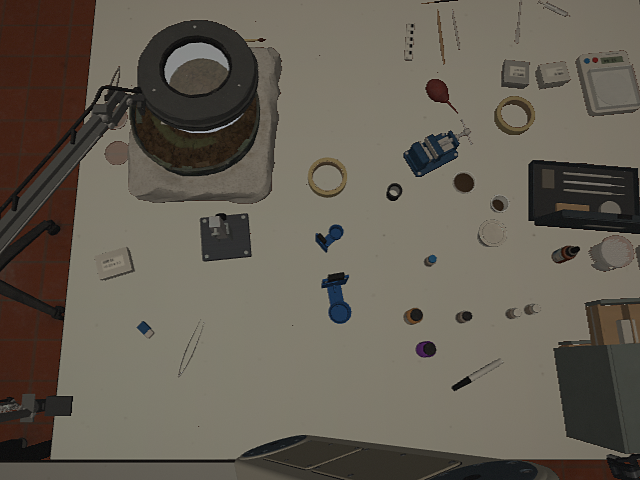

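Run:
```python
from h import *
T=get_calibration('top');S=get_calibration('side')
c=lambda x,y:(x/2.1+120-.25,y/2.1+140-.25)
s=lambda x,y:(x/2.7+180-.3,y/2.7+180-.3)
print('cup big',atz(T,*c(461,361),38),'edges',atz(T,*c(437,361),38)[1],atz(T,*c(486,361),38)[1])
print('tab big',atz(T,*c(454,287),142))
print('tab small cup',atz(T,*c(454,193),28),atz(T,*c(423,208),100))
print('amber cap',atz(T,*c(622,366),78)); print('purple cap',atz(T,*c(650,438),78))
for p in [(178,170),(260,161),(182,245),(265,236)]: print('foot',atz(T,*c(*p),12))
print('bar top',[atz(T,*c(199,170),z) for z in (125,150,175)])
def tri(a,b):
    (c1,d1),(c2,d2)=ray(T,*a),ray(S,*b)
    A=np.stack([d1,-d2],1);k=np.linalg.lstsq(A,c2-c1,rcond=None)[0]
    p,q=c1+d1*k[0],c2+d2*k[1];return (p+q)/2,np.linalg.norm(p-q)
print('bar',tri(c(199,168),s(434,46)))
print('tab',tri(c(454,285),s(304,166)))
print('amb',tri(c(622,364),s(193,335)))
print('cup',tri(c(461,361),s(232,275)))
print('head',tri(c(199,192),s(410,54)))
```

```text
cup big [440.02018701 -79.22007723  38.        ] edges -52.6160516763459 -106.92914691302539
tab big [506.56658188 -67.08660184 142.        ]
tab small cup [634.20252681 -74.18176231  28.        ] [599.79876263 -36.58301785 100.        ]
amber cap [ 431.08870735 -249.31319323   78.        ]
purple cap [ 355.4572352  -275.50118161   78.        ]
foot [666.14974764 249.44245721  12.        ]
foot [677.06962893 153.19427254  12.        ]
foot [576.22946959 240.94284499  12.        ]
foot [586.84056781 144.97254307  12.        ]
bar top [array([635.91014845, 203.72010556, 125.        ]), array([629.22297552, 199.0753637 , 150.        ]), array([622.53580258, 194.43062184, 175.        ])]
bar (array([627.15119936, 196.32273986, 165.13746736]), np.float64(0.3141980989495298))
tab (array([509.6799738 , -66.76104579, 144.72400825]), np.float64(2.9255662431266507))
amb (array([ 433.30303677, -249.69657057,   76.60308694]), np.float64(0.07888936385023539))
cup (array([441.48566403, -78.76888079,  40.62784804]), np.float64(3.44557991556827))
head (array([602.9895183 , 196.85049689, 156.27861516]), np.float64(1.8552625812151966))
```

Run:
```python
from h import *
p=[432,-249,230];o=[np.pi,0,0.18]
print(kinematics.ik([432,-249,40],o),kinematics.ik([440,-79,40],o))
for y in (0.18+np.pi/2,0.18-np.pi/2,0.1+np.pi/2,0.1-np.pi/2): print(y,kinematics.ik([508,-67,106],[np.pi,0,y]),kinematics.ik([608,190,140],[np.pi,0,y]))
bot.line_to([170,-590,300]); bot.move_ptp([400,-249,260],o)
c=get_calibration('wrist');im=capture('wrist');save('w1',im)
np.save('w1.npy',{k:np.array(v) for k,v in c.items()},allow_pickle=True)
for l in ['vial_amber','vial_c','vial_d','carrier','grip_tab','carrier_cup']:
    print(l,[(round(r['p'],2),[int(x) for x in r['rect']]) for r in spotter.recognise(l,'wrist')[:4]])
print(readout.get_obs()['time_s'])
```

```text
[-5.25885729e-01  3.94365383e-01  2.03114477e+00 -4.44089210e-16
  7.16082502e-01  8.64910598e-01] [-1.81008065e-01  3.33125681e-01  2.13807605e+00 -4.44089210e-16
  6.70390921e-01  1.20978826e+00]
1.7507963267948965 [-1.34060319e-01  3.06234872e-01  1.96247580e+00 -4.44089210e-16
  8.72881986e-01 -3.14060319e-01] [ 3.00530064e-01  4.37752448e-01  1.66549665e+00 -4.44089210e-16
  1.03834355e+00  1.20530064e-01]
-1.3907963267948966 [-1.34060319e-01  3.06234872e-01  1.96247580e+00 -4.44089210e-16
  8.72881986e-01  2.82753233e+00] None
1.6707963267948966 [-1.34060319e-01  3.06234872e-01  1.96247580e+00 -4.44089210e-16
  8.72881986e-01 -2.34060319e-01] [ 3.00530064e-01  4.37752448e-01  1.66549665e+00 -4.44089210e-16
  1.03834355e+00  2.00530064e-01]
-1.4707963267948965 [-1.34060319e-01  3.06234872e-01  1.96247580e+00 -4.44089210e-16
  8.72881986e-01  2.90753233e+00] [ 3.00530064e-01  4.37752448e-01  1.66549665e+00 -4.44089210e-16
  1.03834355e+00 -2.94106259e+00]
vial_amber [(0.62, [306, 149, 36, 36]), (0.56, [321, 215, 31, 42])]
vial_c [(0.94, [415, 171, 30, 32]), (0.89, [379, 42, 26, 22])]
vial_d [(0.94, [415, 171, 30, 32]), (0.89, [379, 42, 26, 22])]
carrier [(0.61, [109, 49, 95, 112])]
grip_tab [(0.75, [107, 50, 97, 108]), (0.47, [168, 0, 17, 10])]
carrier_cup [(0.82, [106, 51, 101, 109])]
3.7
```

View pics/w1.png

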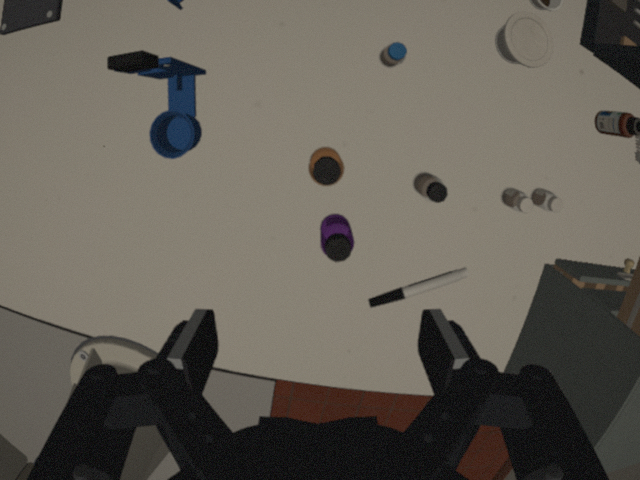

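Run:
```python
from h import *
im=cv2.imread('pics/w1.png');cv2.imwrite('pics/w1c.png',cv2.resize(im[30:270,90:460],None,fx=2.1,fy=2.1,interpolation=cv2.INTER_CUBIC))
c=np.load('w1.npy',allow_pickle=True).item()
print('cap',atz(c,327,170,78,True),'cap c',atz(c,437,191,62,True),'purple',atz(c,338,247,78,True))
print('cup',atz(c,176,134,40,True),'tab',atz(c,132,61,142,True))
print('pred cap',proj(c,[432,-249,78],True))
```

```text
cap [ 434.83934388 -252.58062616   78.        ] cap c [ 434.02067735 -369.15165948   62.        ] purple [ 360.99508278 -277.82364066   78.        ]
cup [443.06551108 -86.95706046  40.        ] tab [509.99134605 -76.79815865 142.        ]
pred cap [322.71694928 172.23064408]
```

View pics/w1c.png

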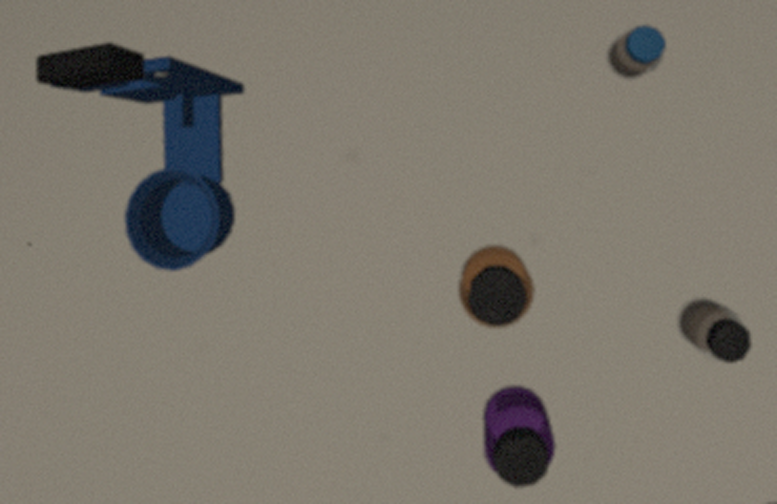

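Run:
```python
from h import *
c=np.load('w1.npy',allow_pickle=True).item();T=get_calibration('top');c2=get_calibration('wrist')
print(np.abs(np.array(c2['t'])-c['t']).max(),readout.get_obs()['tcp_pos'],readout.get_obs()['eef_rot'])
t=lambda x,y:(x/2.1+120-.25,y/2.1+140-.25)
w=lambda x,y:(x/2.1+90-.25,y/2.1+30-.25)
for n,a,b,z in [('amb',(622,366),(497,295),78),('c',(729,369),(729,341),62),('d',(655,249),(646,45),50),('purp',(650,438),(522,457),78),('cup',(461,361),(174,219),40),('tab',(454,287),(90,66),142)]:
    P=atz(T,*t(*a),z);Q=atz(c,*w(*b),z,True);print(n,P.round(1),Q.round(1),(Q-P).round(1))
```

```text
0.5525501160250883 [ 399.88612284 -249.38009152  260.00339937] [-3.14157921e+00 -1.86922868e-05  1.79259664e-01]
amb [ 431.1 -249.3   78. ] [ 434.5 -252.1   78. ] [ 3.4 -2.8  0. ]
c [ 429.2 -368.4   62. ] [ 432.8 -369.3   62. ] [ 3.6 -1.   0. ]
d [ 564.  -297.8   50. ] [ 566.1 -300.8   50. ] [ 2.1 -3.   0. ]
purp [ 355.5 -275.5   78. ] [ 360.7 -278.2   78. ] [ 5.2 -2.7  0. ]
cup [439.8 -79.1  40. ] [442.6 -82.9  40. ] [ 2.7 -3.8  0. ]
tab [506.6 -67.1 142. ] [509.9 -77.4 142. ] [  3.3 -10.3   0. ]
```

Run:
```python
from h import *
bot.move_ptp([433,-250.5,130],[np.pi,0,0.18]); bot.hold(0.15)
c=get_calibration('wrist');im=capture('wrist');save('w2',im)
cv2.imwrite('pics/w2c.png',cv2.resize(cv2.imread('pics/w2.png')[100:340,180:480],None,fx=2.5,fy=2.5,interpolation=cv2.INTER_CUBIC))
np.save('w2.npy',{k:np.array(v) for k,v in c.items()},allow_pickle=True)
r=spotter.regions_of('vial_amber','wrist')
print([(round(x['p'],2),x['rect']) for x in r])
for z in (0,78):
  print(proj(c,[433,-250.5,z],True))
print(readout.get_obs()['tcp_pos'],readout.get_obs()['time_s'])
```

```text
[(0.89, [290.7, 200.8, 53.8, 71.1]), (0.62, [314.1, 289.3, 44.8, 76.3])]
[315.88755325 220.07704452]
[315.64065682 253.35368013]
[ 433.77150285 -251.1347804   131.6866134 ] 4.55
```

View pics/w2c.png

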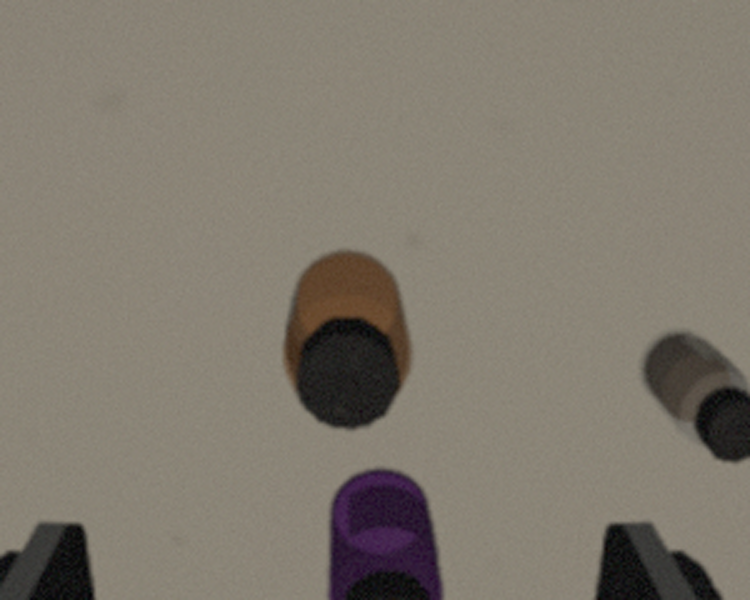

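Run:
```python
from h import *
c=np.load('w2.npy',allow_pickle=True).item()
P=atz(c,319.0,249.4,78,True);print(P)
xy=(P[:2]+[434.5,-252.1])/2; xy=xy*0.8+0.2*np.array([431.1,-249.3]);print(xy)
o=[np.pi,0,0.18]
f0=readout.get_obs()['force']
bot.line_to([*xy,95],o,v=80); bot.hold(.1)
c=get_calibration('wrist');save('w3',capture('wrist'))
bot.line_to([*xy,38],o,v=60); bot.hold(.2)
save('w4',capture('wrist'));print(readout.get_obs()['tcp_pos'])
hand.clamp()
ob=readout.get_obs();print(ob['opening'],ob['force']-f0,ob['tcp_pos'],ob['time_s'])
save('w5',capture('wrist'))
cv2.imwrite('pics/w345.png',np.hstack([cv2.resize(cv2.imread(f'pics/w{i}.png')[150:480,120:520],(400,330)) for i in (4,5)]))
```

```text
[ 436.0209309  -252.11570135   78.        ]
[ 434.42837236 -251.54628054]
[ 434.62857544 -251.66827056   38.30722459]
33.676189081767845 [-0.28975665  1.3115384   5.19897199] [ 434.66511773 -251.66232599   38.38135234] 7.175
```

View pics/w345.png

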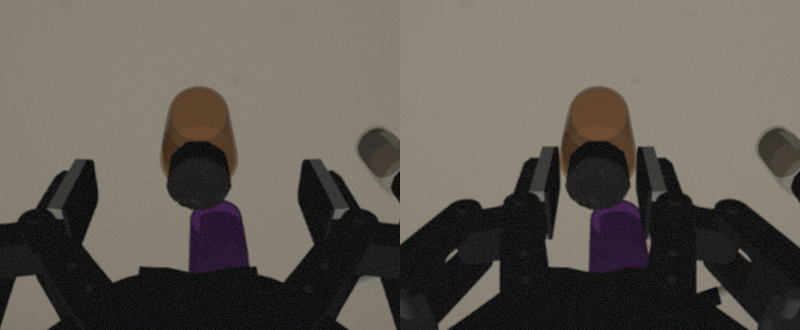

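Run:
```python
from h import *
c=get_calibration('wrist');ob=readout.get_obs();x,y,z=ob['tcp_pos'];ph=.18
for dz in (0,19,40):
  for s in (-18,18):
    for dx in (-11,11):
      print(dz,s,dx,proj(c,[x+np.sin(ph)*-s+np.cos(ph)*dx,y+np.cos(ph)*s+np.sin(ph)*dx,z+dz],True).round(0)-[120,150]+[400,0])
bot.line_to([x,y,z+25],v=60);bot.hold(.2)
ob2=readout.get_obs();print(ob2['opening'],ob2['force']-ob['force'],ob2['tcp_pos'])
save('w6',capture('wrist'));save('s6',capture('side'))
a=cv2.imread('pics/w6.png')[150:480,120:520];b=cv2.resize(cv2.imread('pics/s6.png')[270:380,190:290],None,fx=3,fy=3)
cv2.imwrite('pics/w6c.png',np.hstack([a,b]))
```

```text
0 -18 -11 [632. 159.]
0 -18 11 [634. 120.]
0 18 -11 [562. 159.]
0 18 11 [561. 120.]
19 -18 -11 [636. 179.]
19 -18 11 [638. 137.]
19 18 -11 [559. 179.]
19 18 11 [557. 137.]
40 -18 -11 [640. 205.]
40 -18 11 [643. 160.]
40 18 -11 [555. 205.]
40 18 11 [552. 160.]
33.503123845982444 [ 0.30013759 -1.63783775 -5.35307911] [ 434.39596867 -251.52321454   63.04871212]
```

View pics/w6c.png

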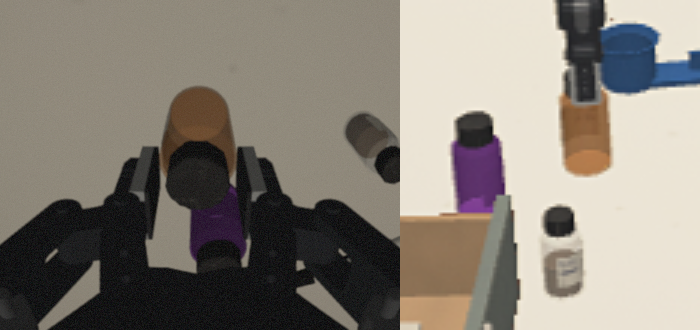

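Run:
```python
from h import *
S=get_calibration('side');x,y,z=readout.get_obs()['tcp_pos']
for d in (-38,0,10,20,40): print(d,(proj(S,[x,y,z+d])-[190,270])*3+[400,0])
print(readout.get_obs()['eef_rot'])
b=cv2.resize(cv2.imread('pics/s6.png')[280:345,230:280],None,fx=9,fy=9,interpolation=cv2.INTER_CUBIC);cv2.imwrite('pics/s6c.png',b)
for d in (-38,0,10,20,40): print(d,(proj(S,[x,y,z+d])-[230,280])*9)
```

```text
-38 [588.71536167 163.43445763]
0 [585.86488006 118.75987164]
10 [585.10332937 106.82435806]
20 [584.33693082  94.81286578]
40 [582.78940381  70.55902459]
[-3.14123785e+00  4.15035707e-04  1.80033737e-01]
-38 [206.14608502 400.3033729 ]
0 [197.59464018 266.27961493]
10 [195.3099881  230.47307418]
20 [193.01079245 194.43859735]
40 [188.36821143 121.67707378]
```

View pics/s6c.png

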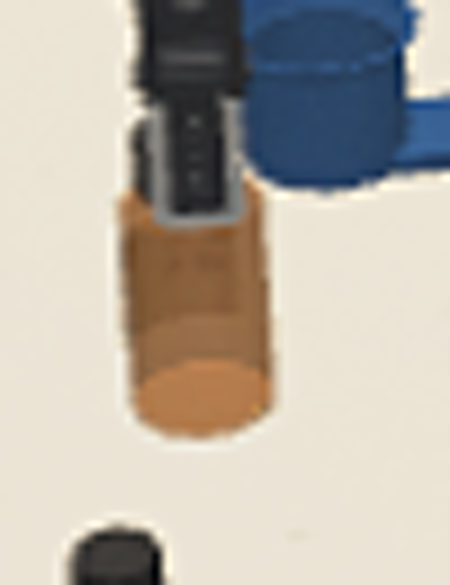

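Run:
```python
from h import *
o=[np.pi,0,0.18]
ob=readout.get_obs();x,y,z=434.43,-251.55,0
bot.line_to([x,y,37.8],o,v=50);bot.hold(.1);hand.let_go()
bot.line_to([x,y,31],o,v=40);bot.hold(.2);print(readout.get_obs()['tcp_pos']);hand.clamp();a=readout.get_obs();print(a['opening'],a['tcp_pos'])
bot.line_to([x,y,130],o,v=120);bot.hold(.2);save('s7',capture('side'))
b=readout.get_obs();print(b['opening'],b['force']-a['force'],b['time_s'])
S=get_calibration('side');u,v=proj(S,b['tcp_pos']).astype(int)
cv2.imwrite('pics/s7c.png',cv2.resize(cv2.imread('pics/s7.png')[v-35:v+35,u-30:u+30],None,fx=7,fy=7,interpolation=cv2.INTER_CUBIC))
save('w7',capture('wrist'))
```

```text
[ 434.49839207 -251.57663014   31.04236389]
33.915929637825904 [ 434.60900754 -251.64085628   31.32203234]
34.15826653281907 [ 0.43967891 -0.95621294 -6.81342829] 11.6833
```

View pics/s7c.png

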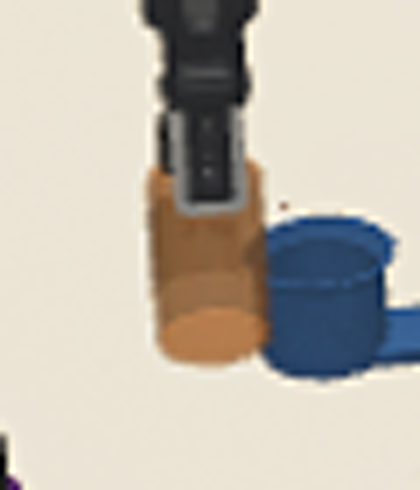

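View pics/w7.png

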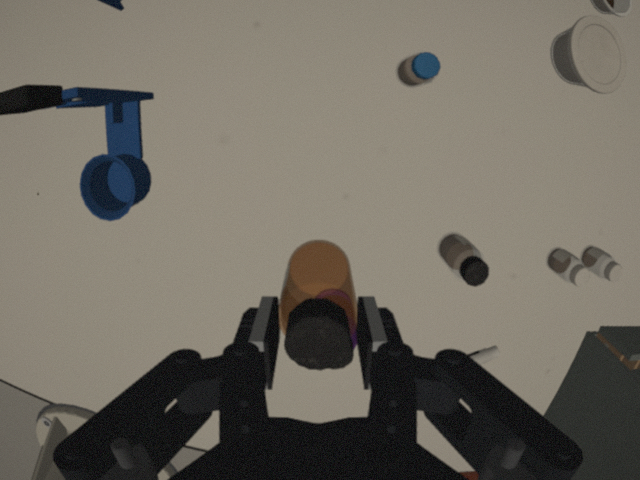

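Run:
```python
from h import *
o=[np.pi,0,0.18]
bot.line_to([440,-120,110],o,v=120);bot.hold(.3)
c=get_calibration('wrist');save('w8',capture('wrist'));save('w8t',capture('top'))
np.save('w8.npy',{k:np.array(v) for k,v in c.items()},allow_pickle=True)
print(readout.get_obs()['tcp_pos'],readout.get_obs()['time_s'])
cv2.imwrite('pics/w8c.png',cv2.resize(cv2.imread('pics/w8.png')[60:360,80:430],None,fx=2.2,fy=2,interpolation=cv2.INTER_CUBIC))
```

```text
[ 439.98264092 -120.20325791  109.99577369] 13.3917
```

View pics/w8.png

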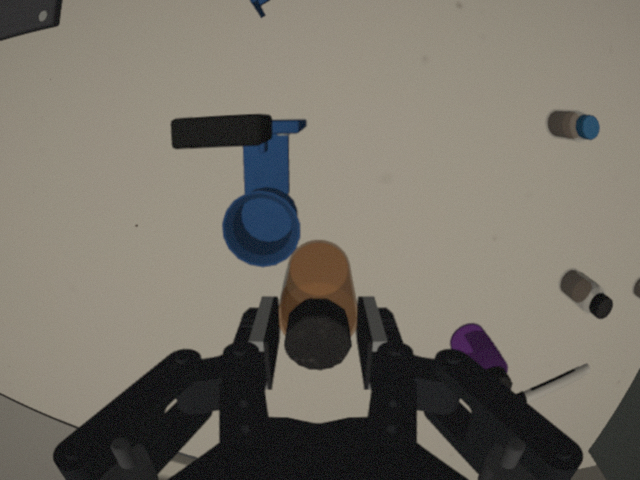

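View pics/w8c.png

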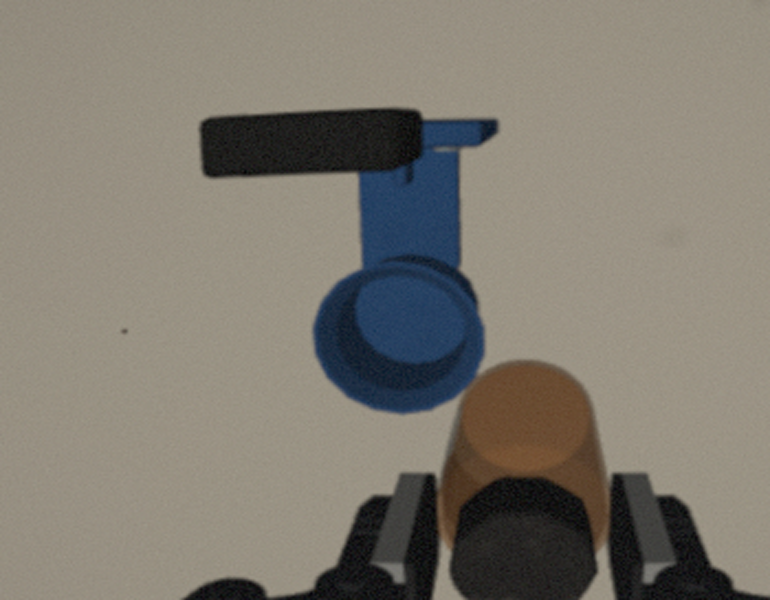

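Run:
```python
from h import *
c=np.load('w8.npy',allow_pickle=True).item()
print('foot',atz(c,319,270,79,True),'cap',atz(c,319,337,157,True))
for p,z in [((261.4,228.5),40),((267,218.5),4)]: print('cup',atz(c,*p,z,True))
# outline predictions
def circ(ctr,r): 
    P=np.array([proj(c,[ctr[0]+r*np.cos(a),ctr[1]+r*np.sin(a),ctr[2]],True) for a in np.linspace(0,6.28,40)]);return P.min(0),P.max(0)
print('pred foot outline at tcp',circ([440,-120.2,79],18)); print('rim pred',circ([442,-82,40],26),circ([442,-82,4],20.7))
print('tab',atz(c,(310)/2.2+80,142/2+60,142,True))
L=atz(c,202/2.2+80,148/2+60,142,True);R=atz(c,415/2.2+80,140/2+60,142,True);print('tab ends',L,R,np.linalg.norm(L-R))
```

```text
foot [ 437.65241476 -121.68923432   79.        ] cap [ 443.30191005 -120.36458446  157.        ]
cup [443.67498259 -81.38166973  40.        ]
cup [440.43719489 -80.93833371   4.        ]
pred foot outline at tcp (array([286.1299104 , 236.33267131]), array([348.24335231, 293.58785172]))
rim pred (array([224.59166139, 193.12696416]), array([300.43128321, 266.54450579])) (array([242.23242951, 190.26546972]), array([295.57148299, 242.2927597 ]))
tab [511.95875073 -71.31741589 142.        ]
tab ends [508.50509729 -52.06804975 142.        ] [514.85163143 -88.82848432 142.        ] 37.30426310358883
```

Run:
```python
from h import *
o=[np.pi,0,0.18]
bot.line_to([442.7,-80.3,110],o,v=80);bot.line_to([442.7,-80.3,76],o,v=50);bot.hold(.3)
c=get_calibration('wrist');save('w9',capture('wrist'));save('s9',capture('side'));save('t9',capture('top'))
np.save('w9.npy',{k:np.array(v) for k,v in c.items()},allow_pickle=True)
print(readout.get_obs()['tcp_pos'],readout.get_obs()['time_s'])
a=cv2.resize(cv2.imread('pics/w9.png')[180:400,210:430],(550,550),interpolation=cv2.INTER_CUBIC)
b=cv2.resize(cv2.imread('pics/s9.png')[245:310,245:275],None,fx=8,fy=8,interpolation=cv2.INTER_CUBIC)
cv2.imwrite('pics/w9c.png',np.hstack([a,cv2.copyMakeBorder(b[:,:],0,30,0,0,cv2.BORDER_CONSTANT)]))
```

```text
[442.76094526 -80.2882694   76.09959281] 15.325
```

View pics/w9c.png

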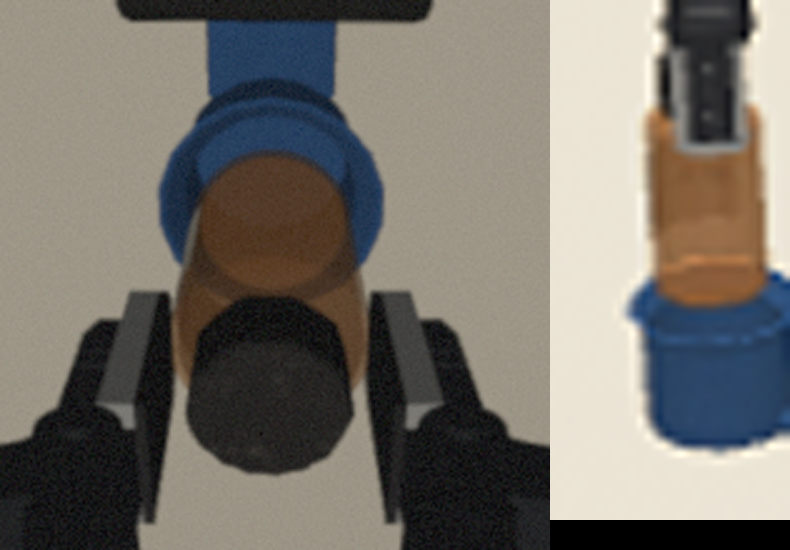

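Run:
```python
from h import *
o=[np.pi,0,0.18]
x,y=446.2,-79.7
bot.line_to([x,y,76],o,v=40);bot.hold(.2);f0=readout.get_obs()['force']
for z in (66,56,46,38,36):
    bot.line_to([x,y,z],o,v=50);bot.hold(.1)
    f=readout.get_obs()['force']-f0;print(z,f.round(1),readout.get_obs()['tcp_pos'].round(1))
    if np.linalg.norm(f)>6: break
save('w10',capture('wrist'));save('s10',capture('side'))
a=cv2.resize(cv2.imread('pics/w10.png')[180:400,210:430],(550,550),interpolation=cv2.INTER_CUBIC)
b=cv2.resize(cv2.imread('pics/s10.png')[245:310,245:275],None,fx=8,fy=8,interpolation=cv2.INTER_CUBIC)
cv2.imwrite('pics/w10c.png',np.hstack([a,cv2.copyMakeBorder(b[:,:],0,30,0,0,cv2.BORDER_CONSTANT)]))
```

```text
66 [ 0.1 -0.1  1. ] [446.2 -79.7  65.9]
56 [-0.8  0.6  1.4] [446.2 -79.7  56.1]
46 [-0.8  0.3  0.3] [446.2 -79.7  45.9]
38 [-0.7  0.1  1.2] [446.3 -79.7  37.9]
36 [-5.   0.4 17.4] [446.3 -79.8  36.9]
```

View pics/w10c.png

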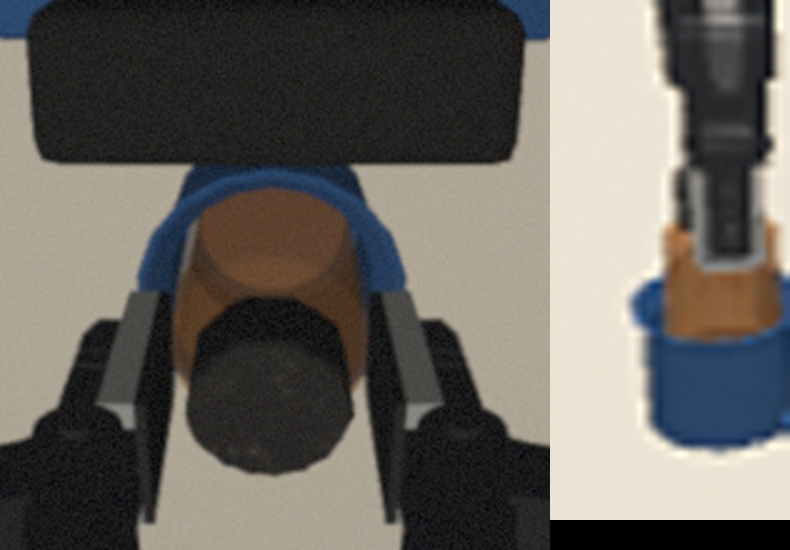

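Run:
```python
from h import *
o=[np.pi,0,0.18]
x,y=446.2,-79.7
bot.line_to([x,y,37],o,v=40);hand.let_go();bot.line_to([x,y,120],o,v=90);bot.line_to([x-40,y-8,240],o,v=200);bot.hold(.2)
c=get_calibration('wrist');save('w11',capture('wrist'));save('s11',capture('side'))
np.save('w11.npy',{k:np.array(v) for k,v in c.items()},allow_pickle=True)
b=cv2.resize(cv2.imread('pics/s11.png')[225:320,235:345],None,fx=5,fy=5,interpolation=cv2.INTER_CUBIC)
cv2.imwrite('pics/s11c.png',b)
print(readout.get_obs()['time_s'])
```

```text
20.95
```

View pics/w11.png

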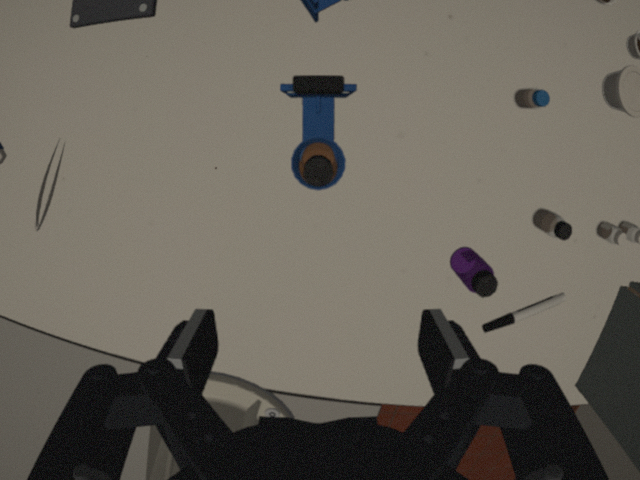

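View pics/s11c.png

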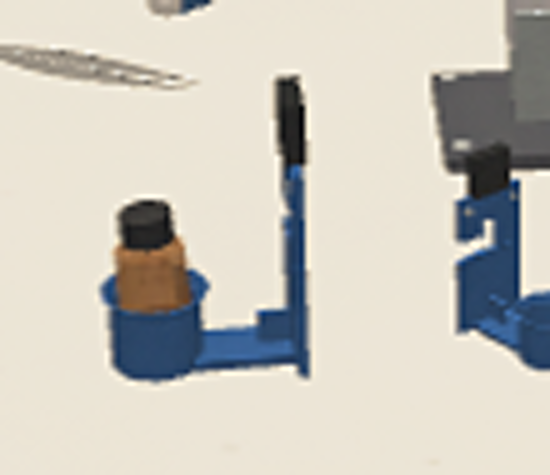

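Run:
```python
from h import *
o=[np.pi,0,0.1]
bot.move_ptp([575,194,260],o);bot.hold(.2)
c=get_calibration('wrist');save('w12',capture('wrist'))
np.save('w12.npy',{k:np.array(v) for k,v in c.items()},allow_pickle=True)
print(readout.get_obs()['time_s'])
hand.clamp()
print(readout.get_obs()['time_s'])
print(proj(c,[627,196,165],True))
cv2.imwrite('pics/w12c.png',cv2.resize(cv2.imread('pics/w12.png')[60:360,120:520],None,fx=2,fy=2,interpolation=cv2.INTER_CUBIC))
```

```text
22.45
23.2167
[320.35608151 161.8101681 ]
```

View pics/w12c.png

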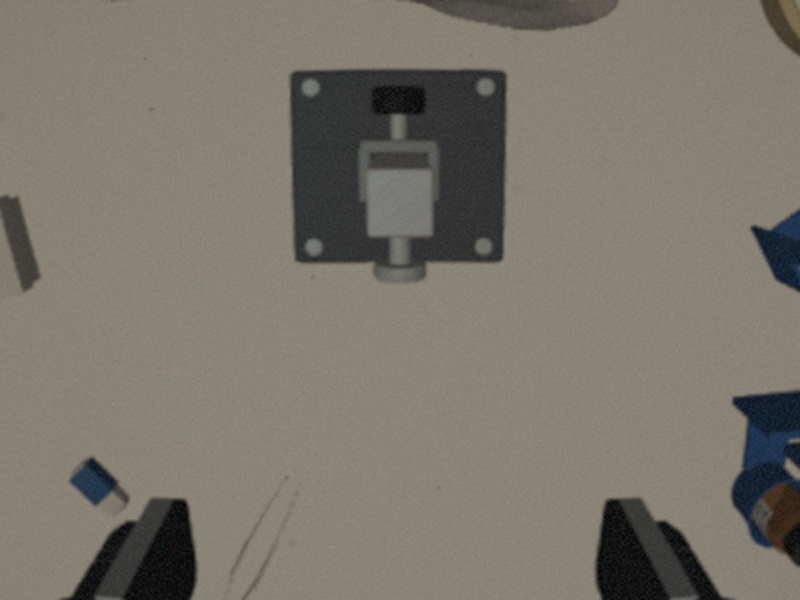

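Run:
```python
from h import *
c=np.load('w12.npy',allow_pickle=True).item()
w=lambda x,y:(x/2+120-.25,y/2+60-.25)
for z in (160,165,170):
    print(z,'fl',atz(c,*w(368,236),z,True)[:2],'fr',atz(c,*w(432,236),z,True)[:2],'bl',atz(c,*w(366,168),z,True)[:2],'head',atz(c,*w(400,268),z,True)[:2], 'head low',atz(c,*w(400,271),z-10,True)[:2])
for p in [(311,88),(485,87),(314,247),(484,246)]: print(atz(c,*w(*p),12,True)[:2])
A=atz(c,*w(368,236),165,True);B=atz(c,*w(432,236),165,True);print(np.linalg.norm(A-B),np.arctan2((A-B)[0],-(A-B)[1]))
o=[np.pi,0,0.1]
ctr=atz(c,*w(400,206),165,True);print(ctr)
bot.line_to([ctr[0],ctr[1],200],o,v=150);bot.line_to([ctr[0],ctr[1],176],o,v=60);bot.hold(.3)
f0=readout.get_obs()['force'];z=176
while z>150:
    z-=1;bot.line_to([ctr[0],ctr[1],z],o,v=30);bot.hold(0.05)
    ob=readout.get_obs();d=ob['force']-f0
    if d[2]>3: break
print(z,d,ob['tcp_pos'],ob['time_s'])
bot.line_to([ctr[0],ctr[1],200],o,v=150)
```

```text
160 fl [613.59081202 206.70238967] fr [615.92407433 183.60520313] bl [638.2195982  209.71962358] head [602.88909491 193.94921159] head low [599.65364646 193.56148209]
165 fl [614.42709455 206.59834032] fr [616.71667828 183.93353233] bl [638.59483069 209.55909172] head [603.92571323 194.08390131] head low [600.71123617 193.69830736]
170 fl [615.26337709 206.49429098] fr [617.50928222 184.26186153] bl [638.97006319 209.39855986] head [604.96233154 194.21859102] head low [601.76882588 193.83513263]
[669.20487499 248.87294634]
[679.37637125 153.91288975]
[579.69960703 239.76654761]
[589.95428524 143.82795538]
22.780160551974873 -3.040914865378122
[626.28770412 196.35733131 165.        ]
150 [ 0.42299917  0.3116198  -1.31075698] [626.24744928 196.35946984 149.95315018] 32.5417
```

Run:
```python
from h import *
c=np.load('w12.npy',allow_pickle=True).item();S=get_calibration('side');T=get_calibration('top')
w=lambda x,y:(x/2+120-.25,y/2+60-.25)
for z in (125,135,145,150,155,165):
    P=atz(c,*w(400,236),z,True);H=atz(c,*w(400,268),z,True)
    s=(proj(S,P)-180+.3)*2.7; t=(proj(T,P)-[120,140])*2.1;
    print(z,P.round(1),'side',s.round(),'top',t.round(), 'headside',((proj(S,H)-180)*2.7).round(),'head top',((proj(T,H)-[120,140])*2.1).round())
im=cv2.imread('pics/s11.png');cv2.imwrite('pics/st.png',cv2.resize(im[185:270,310:380],None,fx=8,fy=7,interpolation=cv2.INTER_CUBIC))
im=cv2.imread('pics/t9.png');cv2.imwrite('pics/tt.png',cv2.resize(im[205:270,190:260],None,fx=8,fy=8,interpolation=cv2.INTER_CUBIC))
print(readout.get_obs()['time_s'],readout.get_obs()['tcp_pos'])
```

```text
125 [609.  194.4 125. ] side [417.  83.] top [206. 194.] headside [403.  82.] head top [207. 206.]
135 [610.7 194.6 135. ] side [418.  74.] top [205. 190.] headside [405.  73.] head top [205. 202.]
145 [612.3 194.8 145. ] side [420.  65.] top [203. 186.] headside [407.  64.] head top [204. 198.]
150 [613.1 194.9 150. ] side [421.  60.] top [202. 184.] headside [408.  60.] head top [203. 196.]
155 [613.9 195.  155. ] side [421.  56.] top [201. 182.] headside [409.  55.] head top [202. 194.]
165 [615.5 195.3 165. ] side [423.  46.] top [199. 179.] headside [411.  46.] head top [200. 189.]
33.025 [626.25050136 196.3225133  199.93317776]
```

View pics/st.png

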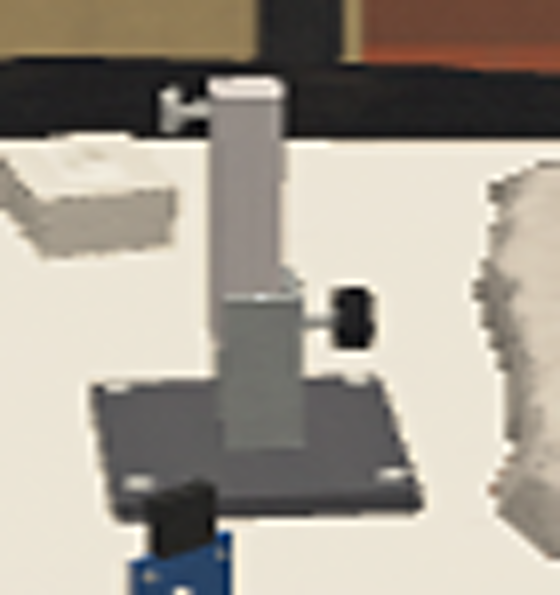

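View pics/tt.png

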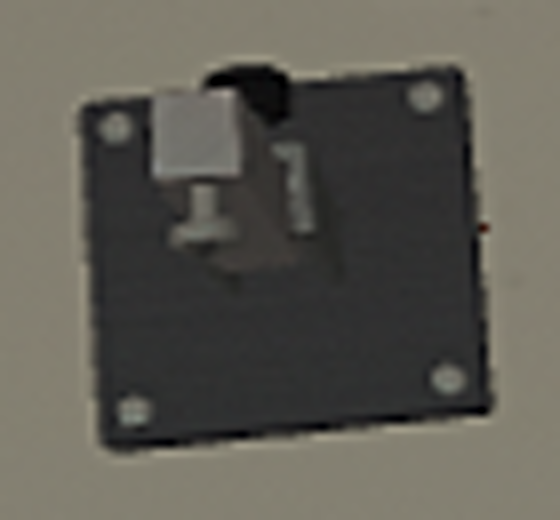

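Run:
```python
from h import *
print(readout.get_obs()['opening'],readout.get_obs()['force'])
save('w13',capture('wrist'));save('s13',capture('side'))
a=cv2.imread('pics/w13.png')[100:480,120:520];b=cv2.resize(cv2.imread('pics/s13.png')[165:270,300:390],(330,380),interpolation=cv2.INTER_CUBIC)
cv2.imwrite('pics/13.png',np.hstack([a,b]))
```

```text
0.15313593807579687 [-0.4532971   0.07322093 -0.16258776]
```

View pics/13.png

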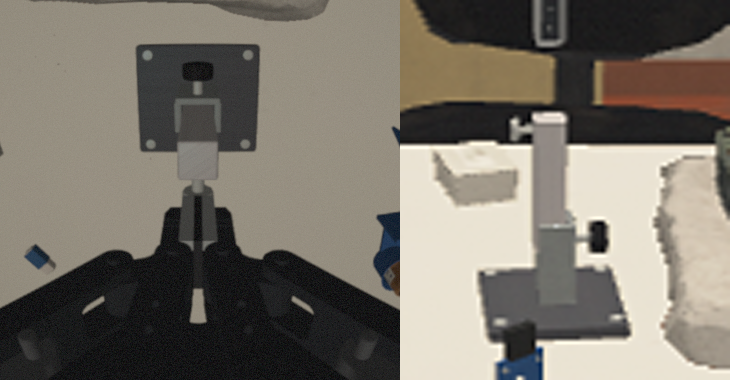

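Run:
```python
from h import *
S=get_calibration('side')
for X in ([626.25,196.3,200],[626.25,196.3,165],[626.25,196.3,145],[579.7,239.8,12],[590,143.8,12],[679.4,153.9,12],[440,-81,40]): print(X,proj(S,X).round(1))
b=cv2.resize(cv2.imread('pics/s13.png')[150:260,310:375],None,fx=7,fy=5.4,interpolation=cv2.INTER_CUBIC);cv2.imwrite('pics/13b.png',b)
```

```text
[626.25, 196.3, 200] [340.2 184.9]
[626.25, 196.3, 165] [340.2 196.8]
[626.25, 196.3, 145] [340.1 203.5]
[579.7, 239.8, 12] [324.2 240.4]
[590, 143.8, 12] [327.  254.1]
[679.4, 153.9, 12] [358.6 252.8]
[440, -81, 40] [264.2 282.3]
```

View pics/13b.png

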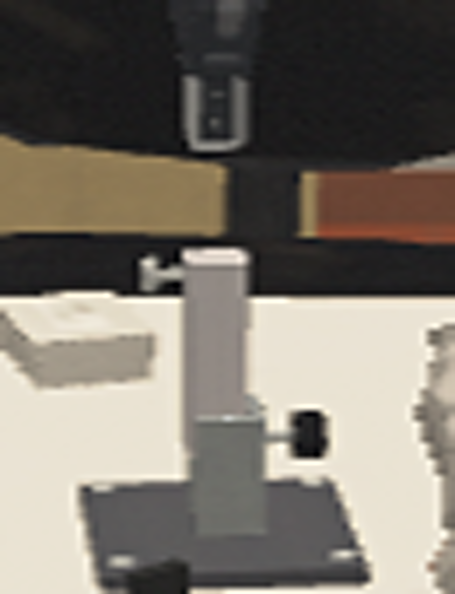

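Run:
```python
from h import *
c=get_calibration('wrist');np.save('w13.npy',{k:np.array(v) for k,v in c.items()},allow_pickle=True)
cv2.imwrite('pics/w13c.png',cv2.resize(cv2.imread('pics/w13.png')[130:330,230:410],None,fx=4,fy=3,interpolation=cv2.INTER_CUBIC))
cv2.imwrite('pics/w12d.png',cv2.resize(cv2.imread('pics/w12.png')[90:210,250:390],None,fx=5,fy=5,interpolation=cv2.INTER_CUBIC))
```

```text
(no output)
```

View pics/w13c.png

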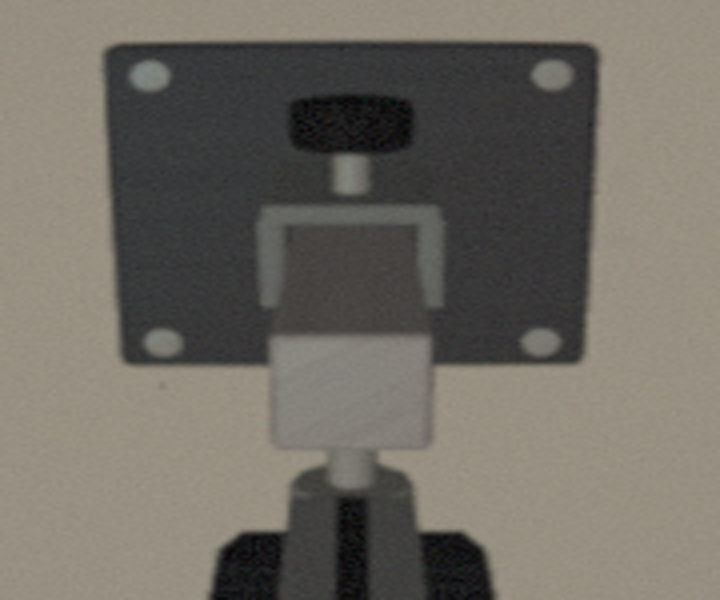

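View pics/w12d.png

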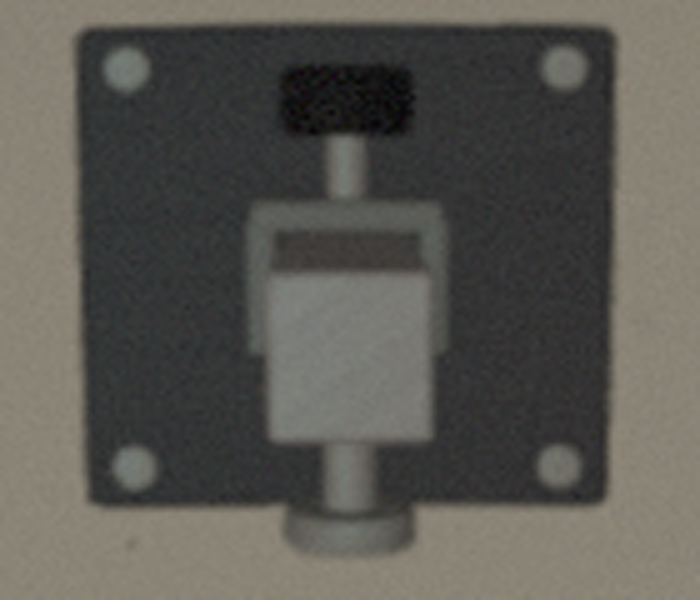

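Run:
```python
from h import *
a=np.load('w12.npy',allow_pickle=True).item();b=np.load('w13.npy',allow_pickle=True).item();S=get_calibration('side')
A=lambda x,y:(x/5+250-.4,y/5+90-.4)
B=lambda x,y:(x/4+230-.4,y/3+130-.35)
def tri(rs):
    M=np.zeros((3,3));v=np.zeros(3)
    for c,d in rs:
        d=d/np.linalg.norm(d);P=np.eye(3)-np.outer(d,d);M+=P;v+=P@c
    return np.linalg.solve(M,v)
for n,p,q in [('bl',(268,271),(271,335)),('br',(432,271),(431,335)),('fl',(270,441),(272,448)),('fr',(431,441),(429,448)),('s1',(127,69),(150,76)),('s2',(564,69),(552,75)),('s3',(134,468),(163,343)),('s4',(559,466),(541,342))]:
    print(n,tri([ray(a,*A(*p),True),ray(b,*B(*q),True)]).round(1), 'at12/165', atz(a,*A(*p),12 if n[0]=='s' else 160,True).round(1)[:2],atz(b,*B(*q),12 if n[0]=='s' else 160,True).round(1)[:2])
# side row refinement: bar top centre
for z in (155,160,163,165,168): print(z,proj(S,[626.5,196,z]).round(1), proj(S,[626.5-12,184,z]).round(1),proj(S,[638.5,208,z]).round(1))
```

```text
bl [638.7 209.1 165.9] at12/165 [638.2 209.4] [636.6 209.1]
br [641.  186.4 165.9] at12/165 [640.6 186.1] [639.  185.8]
fl [614.2 206.8 163.9] at12/165 [613.5 206.8] [612.4 206.9]
fr [616.5 183.7 163.8] at12/165 [615.9 183.6] [614.8 183.1]
s1 [669.3 247.8  21.7] at12/165 [669.6 249.2] [668.2 248.7]
s2 [678.8 154.6  19.8] at12/165 [679.2 153.7] [678.2 153.4]
s3 [580.9 239.2  18. ] at12/165 [579.7 240.2] [578.6 239.4]
s4 [590.9 145.1  18.5] at12/165 [589.9 144.2] [588.7 144. ]
155 [340.2 200.2] [335.9 201.6] [344.5 198.7]
160 [340.3 198.5] [335.9 199.9] [344.5 197.1]
163 [340.3 197.5] [335.9 198.9] [344.5 196.1]
165 [340.3 196.8] [335.9 198.2] [344.5 195.4]
168 [340.3 195.8] [335.9 197.2] [344.5 194.4]
```

Run:
```python
from h import *
c=np.load('w11.npy',allow_pickle=True).item()
im=cv2.imread('pics/w11.png');cv2.imwrite('pics/w11c.png',cv2.resize(im[60:200,260:380],None,fx=5,fy=4,interpolation=cv2.INTER_CUBIC))
```

```text
(no output)
```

View pics/w11c.png

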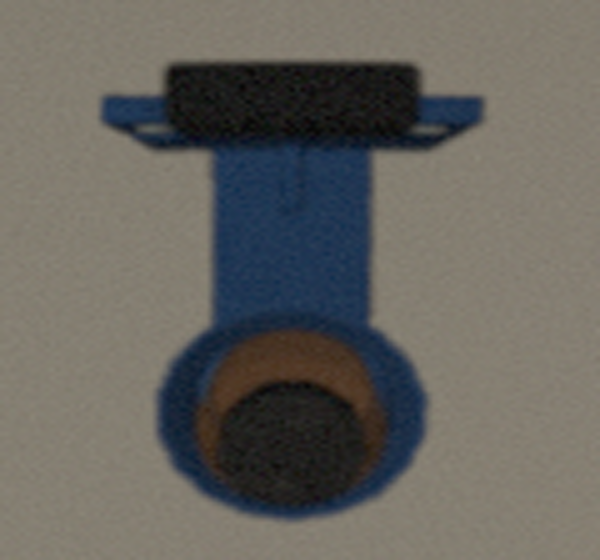

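```bash
cat > a.py <<'E'
from h import *
c=np.load('w11.npy',allow_pickle=True).item()
P=atz(c,318,84.3,142,True);L=atz(c,165/5+260,75,142,True);R=atz(c,418/5+260,75,142,True);print(P,L,R,np.arctan2((R-L)[0],-(R-L)[1]))
E
python3 a.py
python3 - <<'E'
from h import *
o=[np.pi,0,0.18+np.pi/2]
x,y=510.3,-68.5
bot.move_ptp([x,y,200],o);hand.let_go();print(readout.get_obs()['time_s'])
c=get_calibration('wrist');save('w14',capture('wrist'))
np.save('w14.npy',{k:np.array(v) for k,v in c.items()},allow_pickle=True)
print(proj(c,[x,y,142],True))
cv2.imwrite('pics/w14c.png',cv2.resize(cv2.imread('pics/w14.png')[120:480,100:540],None,fx=1.8,fy=1.6,interpolation=cv2.INTER_CUBIC))
E
```

```text
[510.90708368 -68.5015558  142.        ] [514.49693044 -50.27451837 142.        ] [520.83094779 -84.66931963 142.        ] 0.18211580728780927
35.7167
[316.52059054 248.79949028]
```

View pics/w14c.png

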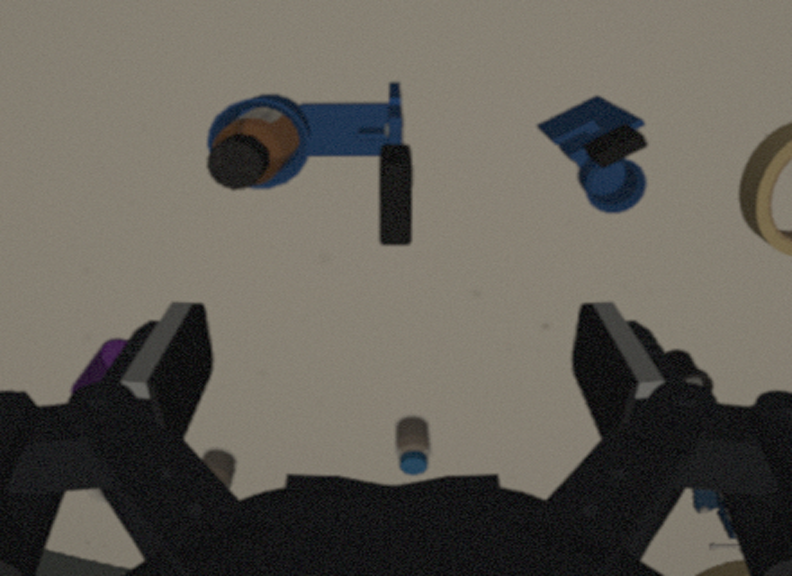

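Run:
```python
from h import *
c=np.load('w14.npy',allow_pickle=True).item();P=atz(c,320,242,142,True);print(P)
o=[np.pi,0,0.18+np.pi/2]
x,y=511.5,-66.3
bot.line_to([x,y,130],o,v=150);bot.line_to([x,y,95],o,v=70);bot.hold(.15)
save('w15',capture('wrist'))
f0=readout.get_obs()['force'];hand.clamp();ob=readout.get_obs()
print(ob['opening'],ob['force']-f0,ob['tcp_pos'],ob['time_s'])
save('w16',capture('wrist'));save('s16',capture('side'))
a=cv2.imread('pics/w16.png')[60:480,100:540];b=cv2.resize(cv2.imread('pics/s16.png')[215:310,245:335],(360,420),interpolation=cv2.INTER_CUBIC)
cv2.imwrite('pics/16.png',np.hstack([a,b]))
```

```text
[511.65891837 -63.52786501 142.        ]
10.66688799948211 [-1.66624559  0.35016755  1.75512038] [511.62406916 -66.34137455  95.18646602] 37.9
```

View pics/16.png

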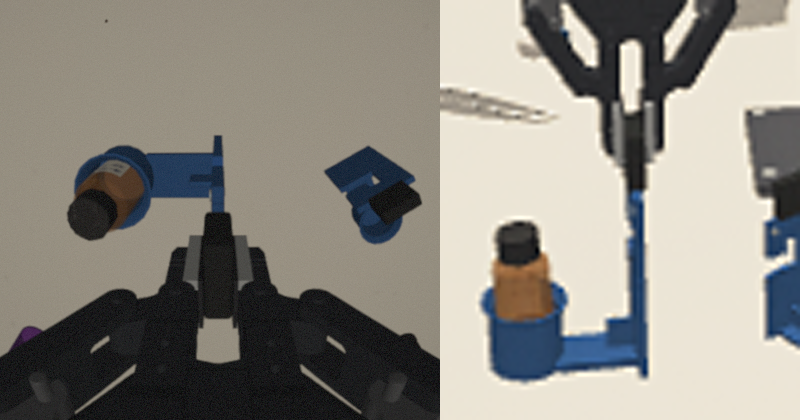

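Run:
```python
from h import *
o=[np.pi,0,0.18+np.pi/2];o2=[np.pi,0,0.1+np.pi/2]
f0=readout.get_obs()['force']
bot.line_to([511.6,-66.3,120],o,v=60);bot.hold(.1);print((readout.get_obs()['force']-f0).round(1),readout.get_obs()['opening'])
bot.line_to([511.6,-66.3,182],o,v=120)
bot.line_to([540,40,182],o2,v=130)
bot.line_to([615.3,140,182],o2,v=120);bot.hold(.3)
c=get_calibration('wrist');save('w17',capture('wrist'));save('s17',capture('side'));save('t17',capture('top'))
np.save('w17.npy',{k:np.array(v) for k,v in c.items()},allow_pickle=True)
ob=readout.get_obs();print(ob['tcp_pos'],ob['time_s'],ob['opening'])
a=cv2.imread('pics/w17.png')[40:460,100:540];b=cv2.resize(cv2.imread('pics/s17.png')[170:275,300:390],(360,420),interpolation=cv2.INTER_CUBIC)
cv2.imwrite('pics/17.png',np.hstack([a,b]))
cv2.imwrite('pics/17t.png',cv2.resize(cv2.imread('pics/t17.png')[190:290,180:290],None,fx=7,fy=6,interpolation=cv2.INTER_CUBIC))
```

```text
[ 0.8  0.3 -6.5] 10.69802089137365
[615.28155913 139.88118594 182.08697727] 41.975 10.713794354700331
```

View pics/17.png

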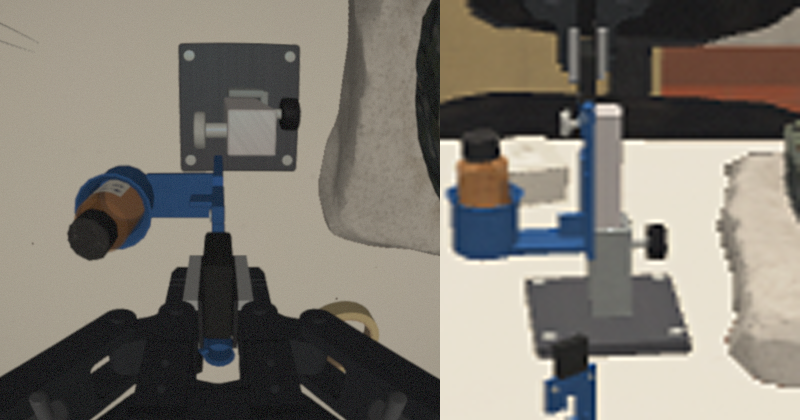

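View pics/17t.png

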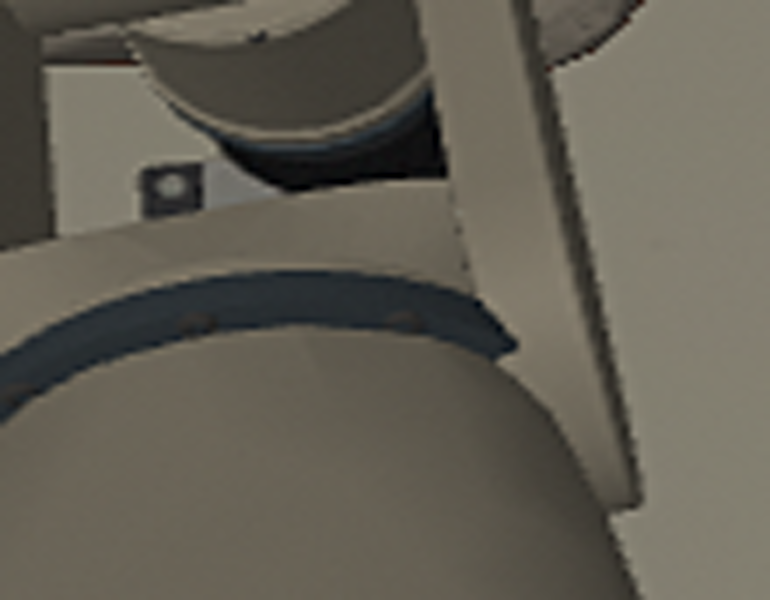

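Run:
```python
from h import *
cv2.imwrite('pics/17z.png',cv2.resize(cv2.imread('pics/w17.png')[110:310,270:390],None,fx=6,fy=3,interpolation=cv2.INTER_CUBIC)[:600])
cv2.imwrite('pics/17y.png',cv2.resize(cv2.imread('pics/s17.png')[188:242,320:365],None,fx=11,fy=11,interpolation=cv2.INTER_CUBIC)[:600])
c=np.load('w17.npy',allow_pickle=True).item()
ph=.1;ex=np.array([np.cos(ph),np.sin(ph)]);ey=np.array([-np.sin(ph),np.cos(ph)])
t=np.array([615.28,139.88])
f=lambda p:((p-[270,110])*[6,3]).round()
for z in (71,155,197):
  for y in (-30,30):
    print('plate',z,y,[f(proj(c,[*(t+ex*s+ey*y),z+ (15 if 0 else 0)],True)) for s in (-3,3)])
n=np.array([615.3,195.25])
print('face',f(proj(c,[*n,155],True)),'headback',f(proj(c,[*(n-11*ex),155],True)),f(proj(c,[*(n-11*ex-10*ey),155],True)),'head top',f(proj(c,[*(n-14*ex),164],True)),'bar fr',f(proj(c,[*(n-12*ey),164],True)))
```

```text
plate 71 -30 [array([258., 452.]), array([303., 452.])]
plate 71 30 [array([257., 231.]), array([305., 231.])]
plate 155 -30 [array([249., 610.]), array([309., 610.])]
plate 155 30 [array([246., 319.]), array([312., 319.])]
plate 197 -30 [array([242., 734.]), array([314., 734.])]
plate 197 30 [array([236., 396.]), array([319., 396.])]
face [343. 181.] headback [217. 181.] [217. 237.] head top [178. 189.] bar fr [344. 259.]
```

View pics/17z.png

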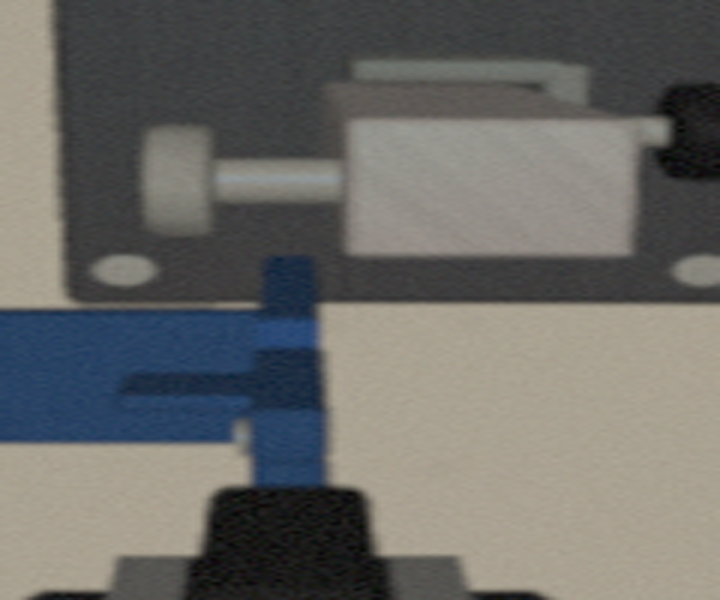

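View pics/17y.png

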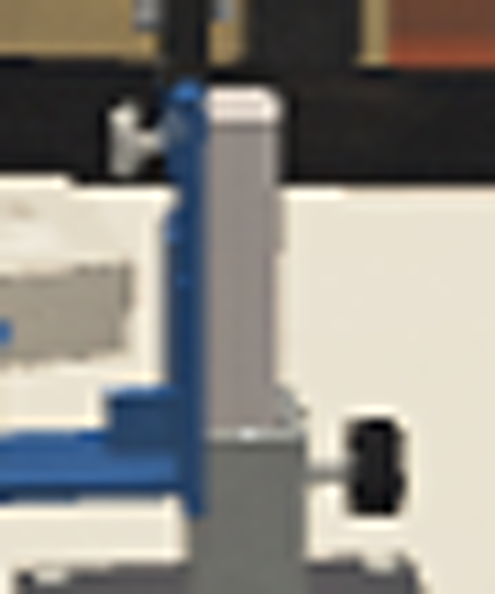

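Run:
```python
from h import *
o=[np.pi,0,0.1+np.pi/2];ph=.1
ex=np.array([np.cos(ph),np.sin(ph)]);ey=np.array([-np.sin(ph),np.cos(ph)])
n=np.array([615.3,195.25])
ob=readout.get_obs();r=ob['tcp_pos'][:2]-n;print('stand xy',r@ex,r@ey)
sx=r@ex-0.7
f0=ob['force']
def go(y,z=182,v=60):
    p=n+ex*sx+ey*y;bot.line_to([*p,z],o,v=v)
    f=readout.get_obs()['force']-f0;print(y,(f[:2]@ex).round(1),(f[:2]@ey).round(1),f[2].round(1));return f
for y in (-40,-28,-20,-14):
    f=go(y)
    if np.linalg.norm(f)>8: break
ob=readout.get_obs();print(ob['time_s'],ob['tcp_pos'])
c=get_calibration('wrist');save('w18',capture('wrist'));save('s18',capture('side'))
a=cv2.resize(cv2.imread('pics/w18.png')[110:310,230:390],(480,560),interpolation=cv2.INTER_CUBIC);b=cv2.resize(cv2.imread('pics/s18.png')[188:242,325:355],(310,560),interpolation=cv2.INTER_CUBIC)
cv2.imwrite('pics/18.png',np.hstack([a,b]))
```

```text
stand xy -5.546006620664146 -55.09035959796878
-40 0.6 -0.8 -0.1
-28 0.7 -0.3 -0.3
-20 -0.3 0.2 -0.3
-14 0.0 -0.0 -0.2
43.2583 [610.4346265  181.03236686 181.98562693]
```

View pics/18.png

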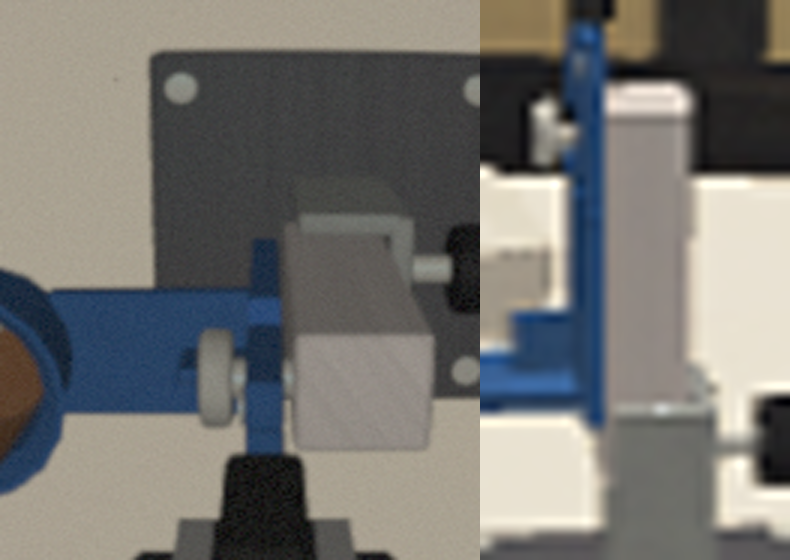

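Pin is in the slot, no contact forces; the plate sits between head and bar face. Go on until the slot's end meets the pin.

Run:
```python
from h import *
o=[np.pi,0,0.1+np.pi/2];ph=.1
ex=np.array([np.cos(ph),np.sin(ph)]);ey=np.array([-np.sin(ph),np.cos(ph)])
n=np.array([615.3,195.25]);sx=-6.25
f0=readout.get_obs()['force']
y=-14
while y<9:
    y+=2 if y<-4 else 1
    p=n+ex*sx+ey*y;bot.line_to([*p,182],o,v=40)
    ob=readout.get_obs();f=ob['force']-f0
    print(y,(f[:2]@ex).round(1),(f[:2]@ey).round(1),f[2].round(1))
    if abs(f[:2]@ey)>4 or np.linalg.norm(f)>10: break
print(ob['tcp_pos'],(ob['tcp_pos'][:2]-n)@ey,ob['time_s'])
save('w19',capture('wrist'));save('s19',capture('side'))
a=cv2.resize(cv2.imread('pics/w19.png')[110:310,230:390],(480,560),interpolation=cv2.INTER_CUBIC);b=cv2.resize(cv2.imread('pics/s19.png')[188:242,325:355],(310,560),interpolation=cv2.INTER_CUBIC)
cv2.imwrite('pics/19.png',np.hstack([a,b]))
```

```text
-12 0.4 -0.4 0.4
-10 -0.3 -0.8 0.9
-8 0.1 0.9 -0.4
-6 0.1 -1.0 -0.7
-4 0.5 -1.1 0.4
-3 -0.5 0.2 -0.9
-2 0.6 -0.8 -0.1
-1 -0.6 -0.2 0.0
0 0.3 -0.9 -0.3
1 -0.4 -0.3 0.2
2 0.7 -0.9 0.8
3 -0.9 -0.4 -0.3
4 0.3 -0.1 0.4
5 -0.6 -4.3 0.1
[608.60698669 199.18000362 181.9662248 ] 4.578556353590601 46.8583
```

View pics/19.png

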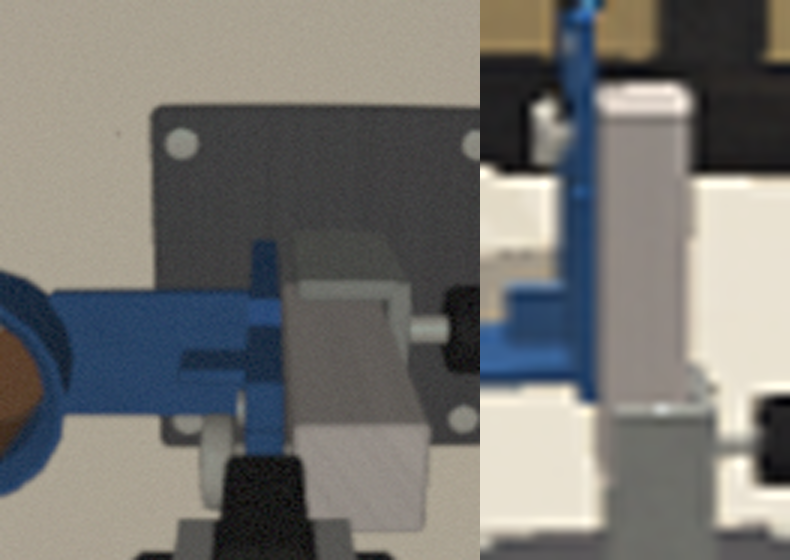

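Run:
```python
from h import *
o=[np.pi,0,0.1+np.pi/2];ph=.1
ex=np.array([np.cos(ph),np.sin(ph)]);ey=np.array([-np.sin(ph),np.cos(ph)])
n=np.array([615.3,195.25]);sx=-6.25
p=n+ex*sx+ey*2.5
bot.line_to([*p,182],o,v=40);bot.hold(.1);f0=readout.get_obs()['force']
for z in [178,174,171,169,168,167,166,165,164,163,162,161]:
    bot.line_to([*p,z],o,v=40)
    ob=readout.get_obs();f=ob['force']-f0
    print(z,(f[:2]@ex).round(1),(f[:2]@ey).round(1),f[2].round(1))
    if f[2]>3.5 or np.linalg.norm(f)>8: break
print(ob['tcp_pos'],ob['time_s'],ob['opening'])
save('w20',capture('wrist'));save('s20',capture('side'))
a=cv2.resize(cv2.imread('pics/w20.png')[110:310,230:390],(440,560),interpolation=cv2.INTER_CUBIC);b=cv2.resize(cv2.imread('pics/s20.png')[185:250,305:355],(350,560),interpolation=cv2.INTER_CUBIC)
cv2.imwrite('pics/20.png',np.hstack([a,b]))
```

```text
178 -0.3 1.7 0.3
174 0.5 1.6 0.4
171 -0.6 1.6 0.5
169 -0.1 0.8 -0.4
168 1.0 2.0 -0.4
167 0.9 1.0 -0.0
166 -1.6 1.0 4.7
[608.98887576 197.16448693 166.47930793] 49.0583 10.59978914717428
```

View pics/20.png

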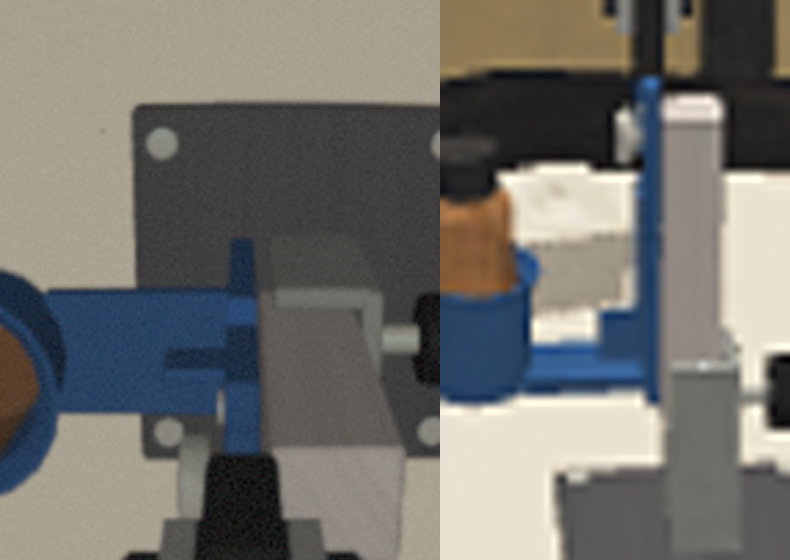

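Run:
```python
from h import *
o=[np.pi,0,0.1+np.pi/2]
x,y,_=readout.get_obs()['tcp_pos']
bot.line_to([x,y,166.3],o,v=30);hand.let_go();bot.hold(.2)
save('s21',capture('side'));print(readout.get_obs()['time_s'],readout.get_obs()['opening'])
bot.line_to([x,y,215],o,v=50);bot.line_to([x-20,y,290],o,v=150);bot.hold(.2)
save('s22',capture('side'));save('w22',capture('wrist'));print(readout.get_obs()['time_s'],readout.get_obs()['force'])
a=cv2.resize(cv2.imread('pics/s21.png')[165:260,290:370],(390,463),interpolation=cv2.INTER_CUBIC);b=cv2.resize(cv2.imread('pics/s22.png')[165:260,290:370],(390,463),interpolation=cv2.INTER_CUBIC)
cv2.imwrite('pics/22.png',np.hstack([a,b]))
```

```text
50.3667 85.27980783704484
52.4583 [-0.10871135 -0.35875701  0.89497133]
```

View pics/22.png

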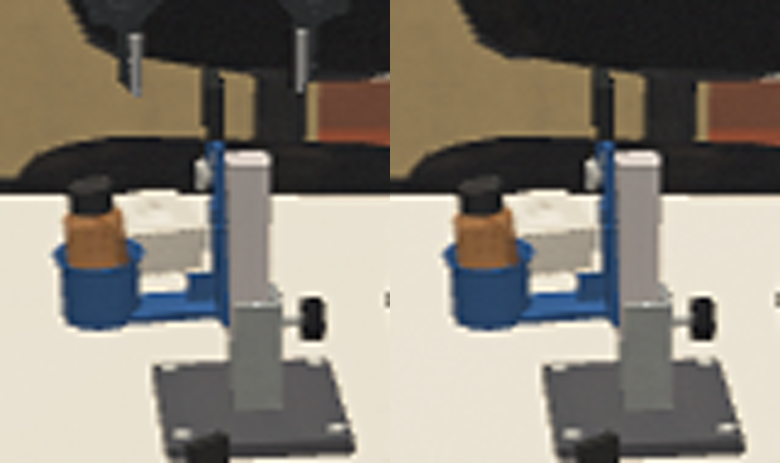

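View pics/w22.png

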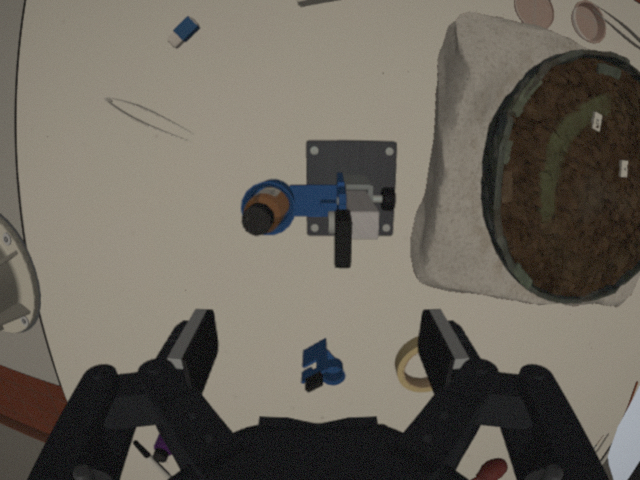

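The carrier hangs plumb and at rest, with the vial upright in the cup at about (262,212) and the plate parallel to the bar at (342,205). The hand is clear of everything, so I'm handing in.

Run:
```python
from h import *
print(sign_off())
```

```text
the job is handed in; nothing more can be done
None
```

The carrier hangs on the stand's pin with the amber vial in its cup. I handed the job in at about 52.5 s of the 64 s allowed; no verdict was reported.

**What I did**
- **Choosing the carrier:** of the two blue carriers I took the larger one, because its cup sits about 69 mm from the plate against the 70 mm given. I left the small carrier and the purple vial alone.
- **Vial:** I regripped the amber vial once, a little lower, then stood it in the cup while the carrier was on the table. I let go and saw it upright in the cup.
- **Hanging:** I gripped the carrier by its tab and slid it along until the slot's end met the pin, at about 4 N. I backed off 2 mm and let it down 15.5 mm until the pin bore on the pocket's top, at about 5 N. Then I let go and moved clear.

**Last checks:** two side views about 2 s apart show the carrier hanging plumb in the same place, clear of the table, with the vial upright. The wrist view shows the plate parallel to the bar. The force on the tool is back near zero. I saw no bystander moved, but I did not measure their positions at the end.

**What disagreed**
- **Feeling for the bar's top:** lowering the shut fingers to a reported 150 mm touched nothing. The side view puts the real fingertips about 20 mm above the reported TCP.
- **Bar height:** I used about 164 mm from the pictures instead, and the slot fitting and the lowering distance bore that out.
- **Cameras:** the wrist and top cameras differed by about 3 mm, so I corrected by sight for both the vial and the slot.

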